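# Free the pinched locating block

## Task

On the screen-press clamp, lift the keeper bar off the sprung seat and lay it crosswise on the narrow raised wooden rest, upright and released. Then take the locating block by its stem and, instead of dragging it straight up, rock it from side to side by several degrees in its pinching jaws, to the left first and then to the right (as seen from the robot) and so on, a little higher each time, until it works free. Finish while holding it upright and still over its seat, just clear of the jaws (a couple of centimetres above their yellow housings), without disturbing the other things on the table.

Things in the scene. Friction and masses are not known exactly. Their poses are not given: they have to be found in the camera images.
- seat: Fixed clamp seat: aluminium base plate 100 x 150 x 15 mm (x, y, z); origin at the centre of its underside, on the table, z up. Two yellow jaw housings on it, 90 mm long in x, 26 to 64 mm from the centre in +y and in -y, tops 55 mm above the origin; black knobs at the y ends reach 88 mm. Low end cheeks stop the block's foot 2 mm away in x. Position and yaw change from start to start
- jaws (a point): Point midway between the seat's two steel round-nosed spring jaws, 33 mm above the seat's origin. The noses, 36 mm long in x, pinch the block's foot on its +y and -y sides (20 mm either side of this point) with about 30 N each, spring 4 N per mm, retracting up to 5 mm. Friction alone holds the block: about 45 N straight up, under 20 N when rocked at the stem
- locator: Loose aluminium locating block, 0.4 kg: foot 70 x 40 x 36 mm (x, y, z), on its middle a grip stem 20 mm thick in x, 34 mm wide in y, from 36 to 120 mm above the underside. Origin: centre of the underside. At the start upright in the seat, axes parallel to the seat's, underside on the base plate (15 mm above the seat's origin). Left is its top leaning to the seat's +y, right to -y
- locator_top (a point): Centre of the top face of the locating block's stem, 120 mm above its origin. The jaws lose hold of the block once its underside is about 24 mm above the base plate; rocked about one jaw by 0.1 rad its other side rises 4 mm
- keeper: Loose steel keeper, 0.16 kg: crossbar 16 x 112 x 12 mm (x, y, z) with an upright tab on its middle, 16 mm in x, 30 mm in y, from 12 to 52 mm above the underside. Origin: centre of the bar's underside. At the start it lies across both yellow housings at the seat's x = -27 mm, along the seat's y, between 5 mm high ribs, over the block's foot and 9 mm clear of the stem
- rest: Fixed narrow rest: steel foot plate 100 x 80 x 8 mm with an upright wooden wall 84 mm long in x, 28 mm thick in y, flat top 70 mm above the origin. Origin: centre of the underside. The keeper is laid across the wall's top, bar along the rest's y. Position and yaw change from start to start, left or right of the seat
- tape: Bystander: roll of paper tape, 68 mm across, 24 mm high, lying flat; origin at the centre of its underside
- ink_jar: Bystander: blue ink jar with white cap, 66 mm across, 100 mm high; origin at the centre of its underside
- squeegee: Bystander: wooden squeegee lying flat, 50 x 200 x 24 mm with a rubber blade; origin at the underside
- spatula: Bystander: ink spatula lying flat
- wrench: Bystander: steel wrench lying flat
- tub: Bystander: empty pale tub, 100 mm across, 85 mm high; origin at the centre of its underside
- spare_knob: Bystander: black clamp knob 40 mm across, lying with its stud up, 42 mm high
There are look-alikes about, which are no part of the job. What is shaped like the keeper but pink, red or turquoise is not meant.

How it is judged:
On the way, in this order (a step that is already met when the one before it is completed fails the run):
1. The keeper lies across the top of the rest, upright, released and at rest (z of keeper in the frame of rest between 0.067 and 0.074 m and x of keeper in the frame of rest between -0.042 and 0.042 m and y of keeper in the frame of rest between -0.014 and 0.014 m and angle between keeper's own z axis and vertical below 0.1 rad and angle between the y axis of keeper and the y axis of rest, either way round below 0.44 rad and contact force between keeper and rest above 0.3 N and contact force between keeper and the arm below 0.1 N and contact force between keeper and the fingers below 0.1 N and linear speed of keeper below 0.02 m/s), for 0.2 s.
2. The locating block, still pinched, leans towards the seat's +y (z of locator in the frame of seat below 0.036 m and angle between locator's own z axis and vertical above 0.06 rad and y of locator_top in the frame of seat above 0.003 m).
3. The locating block, still pinched, leans towards the seat's -y (z of locator in the frame of seat below 0.036 m and angle between locator's own z axis and vertical above 0.06 rad and y of locator_top in the frame of seat below -0.003 m).
At the end, for the whole second after the job is handed in: The gripper still holds the block upright (10 degrees), still, over its seat (30 mm), underside 2 to 50 mm above the yellow housings, touching neither seat nor keeper; the keeper lies released across the rest (within 25 degrees of crosswise, its middle over the wall) (all of step 1 and z of locator in the frame of seat between 0.057 and 0.105 m and horizontal distance between locator and seat below 0.03 m and angle between locator's own z axis and vertical below 0.17 rad and linear speed of locator below 0.02 m/s and contact force between locator and the fingers above 2 N and contact force between locator and seat below 0.1 N and contact force between locator and keeper below 0.1 N); the arm keeps its last pose, push and grip.
It fails at once if A bystander is moved by more than 30 mm (distance of any of tape, ink_jar, squeegee, spatula, wrench, tub, spare_knob from where it was at the start of the episode above 0.03 m).
It also fails if it takes over 58 s, if anything falls off the work surface, if the arm or the gripper's body presses on something with over 40 N, if the wrist force passes 120 N, or if a joint passes its speed limit or range.

## Robot

A 6-joint arm with a two-finger parallel gripper is mounted at the origin on the work surface. World frame = base frame: x ahead of the robot, y to its left, z up, the work surface at z = 0. Lengths are in m, angles in rad, forces in N, time in s.
With the tool pointing down it reaches from about 0.325 to 0.775 m from the base axis. Payload 5.5 kg.
Tool frame: the origin (TCP) lies between the finger pads; the fingertips stand 8 mm ahead of it and the grasp point (between the pads) lies 11 mm behind it (tcp_to_tips is the distance from the TCP to the fingertips, in m); z points along the fingers, y is the direction in which the jaws open and shut (so a half turn about z gives the same grasp; the last joint's range is limited). The gripper opens to 88 mm and grips with 3 to 60 N. Pads are 20 mm wide; open, the fingers measure 115 mm over their backs; the gripper's body (75 mm by 178 mm) begins 61 mm behind the grasp point.
Start: joints at [1.182, 0.091, 1.231, -0, 1.82, -0.057], TCP at [0.195, 0.567, 0.231] pointing down, gripper open.
Joint ranges: [-2.87, 2.87], [-0.86, 2.18], [0.17, 2.46], [-1.51, 4.65], [0.06, 2.69], [-2.65, 2.65]. Speed limits (rad/s): [2.57, 2.57, 3.01, 3.14, 3.14, 3.14].

## Interface

Orientations are given as a unit quaternion [w, x, y, z].
In Python, from bench import * gives the robot as it stands. Calls block until the motion is done:
- move_to(position, orientation): joint-space move of the TCP to a pose.
- move_l(position, speed=0.15, orientation=None): straight line of the TCP; orientation=None keeps the orientation; speed is the mean speed in m/s.
- movej(angles): joint-space move.
- gripper_open() and close(): open the fingers fully, or close them until they stop; the grip force is fixed at half the most.
- hold(seconds).
- inverse_kinematics(position, orientation): joint angles nearest the present ones, or None.
- state(): the state.
- get_image(name): name is "side" or "top" or "wrist"; returns a dict with "frame" (400x640x3 uint8, blue, green, red), "depth" (400x640 float32, m along the optical axis (not along the pixel's ray), 0 where there is no reading), "camera_matrix" (3x3 intrinsics, pixels), "view" (4x4, takes a point from world to camera coordinates). Camera axes: x right, y up, looking along -z (the intrinsics and any distortion apply to the point x, -y, -z); pixel columns grow to the right and rows downward; lengths in m; the calibration is good to about 2 mm. A picture is of the moment at which its call begins.
A pose or a line that the arm cannot do raises IKError and nothing moves.
- job_done(): hands the job in, once; it reports no verdict.
The state is a dict: "time": time; "joint_pos": joint angles; "dq": joint speeds; "joint_torque": joint torques, N m; "ee_pos": TCP position; "ee_rot": TCP orientation; "ft_force": force on the tool from outside, world axes, zero at the start; "moment": the same for the moment, N m; "finger_gap": finger opening in m.
Only numpy, scipy, OpenCV 4.12 (cv2) and the standard library are available. Lean on these libraries where they do the work, as an engineer would, in place of code of your own. Each camera call takes 0.05 s, during which the arm holds its last target.

## Working session

There is one attempt and no reset: what is moved stays moved. The work goes in short steps, each a Python script; the robot and the scene stay as the last script left them, time stands still between calls to the robot, and variables do not carry over. Pictures are saved under pics/ and viewed, and the job is handed in when it is done.

```bash
mkdir -p pics; ls; python3 - <<'E'
from bench import *
import cv2,numpy as np,pickle
d={}
for n in("top","side","wrist"):
    im=get_image(n); d[n]=im; cv2.imwrite(f"pics/{n}0.png",im["frame"])
    print(n,im["camera_matrix"].tolist(),np.round(im["view"],4).tolist(),[k for k in im])
pickle.dump(d,open("im0.pkl","wb"))
print(state())
E
```

```text
pics
top [[418.43924373688264, 0.0, 316.74583600357283], [0.0, 418.43924373688264, 197.73061567414493], [0.0, 0.0, 1.0]] [[0.0188, -0.9998, -0.0038, -0.0257], [0.9783, 0.0177, 0.2065, -0.53], [-0.2063, -0.0076, 0.9784, -0.9816], [0.0, 0.0, 0.0, 1.0]] ['frame', 'depth', 'camera_matrix', 'view']
side [[519.6681818152846, 0.0, 318.6849568297647], [0.0, 519.6681818152846, 198.82592576409027], [0.0, 0.0, 1.0]] [[0.7798, -0.6259, -0.0112, -0.3883], [0.4934, 0.6035, 0.6263, -0.2861], [-0.3852, -0.494, 0.7795, -1.1886], [0.0, 0.0, 0.0, 1.0]] ['frame', 'depth', 'camera_matrix', 'view']
wrist [[299.7588519192289, 0.0, 324.25818882345646], [0.0, 299.7588519192289, 199.0148163101877], [0.0, 0.0, 1.0]] [[0.3265, 0.9452, -0.0017, -0.5993], [-0.9001, 0.3104, -0.3056, 0.0364], [-0.2883, 0.1014, 0.9522, -0.3926], [0.0, 0.0, 0.0, 1.0]] ['frame', 'depth', 'camera_matrix', 'view']
{'time': 0.15, 'joint_pos': array([ 1.18230616e+00,  9.16967393e-02,  1.23162329e+00,  6.03167615e-06,
        1.81979586e+00, -5.67390148e-02]), 'dq': array([ 0.00085086, -0.00145334, -0.00244174,  0.00096001,  0.00273838,
        0.00053895]), 'joint_torque': array([ 1.55685961e-03, -4.47046208e+01, -4.06905448e+01,  6.98980037e-02,
        2.75620061e-02, -1.12753978e-04]), 'ee_pos': array([0.19535948, 0.56707626, 0.22975222]), 'ee_rot': array([-1.71001137e-04,  1.65115173e-01,  9.86273998e-01, -7.42176414e-04]), 'ft_force': array([-0.30167776, -0.48158071,  0.16145444]), 'moment': array([-0.01363101, -0.00332165,  0.01596491]), 'finger_gap': 0.08793631651920807}
```

View pics/top0.png

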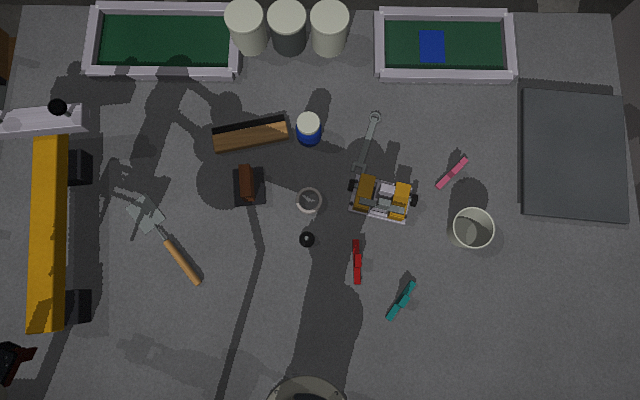

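View pics/side0.png

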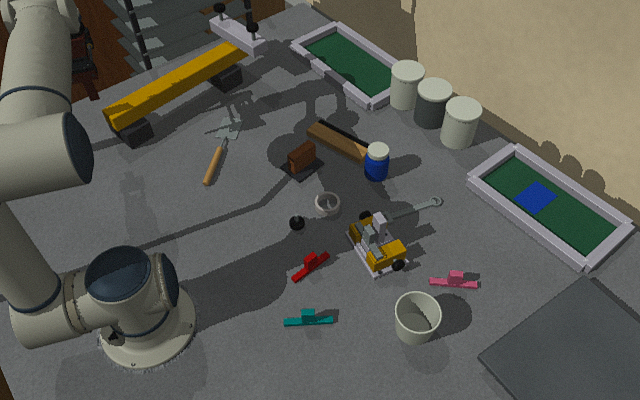

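The top view shows the seat with yellow housings near (384,197), the brown rest at (248,185), and look-alikes at (357,262), (402,300) and (452,172). I'll zoom in on the first two.

```bash
cat > h.py <<'E'
import cv2,numpy as np,pickle
def pts(im):
    """world point per pixel from depth"""
    K=im["camera_matrix"];V=np.linalg.inv(im["view"]);d=im["depth"]
    v,u=np.mgrid[:400,:640]
    c=np.stack([(u-K[0,2])/K[0,0]*d,-(v-K[1,2])/K[1,1]*d,-d,np.ones_like(d)],-1)
    return (c@V.T)[...,:3]
def ray(im,u,v,z):
    K=im["camera_matrix"];V=np.linalg.inv(im["view"])
    r=V[:3,:3]@np.array([(u-K[0,2])/K[0,0],-(v-K[1,2])/K[1,1],-1]);o=V[:3,3]
    return o+r*(z-o[2])/r[2]
def proj(im,p):
    K=im["camera_matrix"];c=im["view"]@np.append(p,1)
    return K[0,2]+K[0,0]*c[0]/-c[2],K[1,2]-K[1,1]*c[1]/-c[2]
E
python3 - <<'E'
from h import *
d=pickle.load(open("im0.pkl","rb"))
t=d["top"]["frame"];s=d["side"]["frame"]
a=cv2.resize(t[150:235,335:435],None,fx=6,fy=6,interpolation=cv2.INTER_CUBIC)
cv2.imwrite("pics/tz.png",cv2.convertScaleAbs(a,alpha=1.3))
a=cv2.resize(s[195:285,330:430],None,fx=6,fy=6,interpolation=cv2.INTER_CUBIC)
cv2.imwrite("pics/sz.png",cv2.convertScaleAbs(a,alpha=1.3))
P=pts(d["top"]); 
for (u,v) in [(320,300),(248,185),(308,120),(300,120)]: print(u,v,P[v,u])
E
```

```text
320 300 [ 0.28260673 -0.02850712  0.00174785]
248 185 [0.55611743 0.1534736  0.07050498]
308 120 [0.71609908 0.00891563 0.1007573 ]
300 120 [0.71599154 0.0286551  0.10019092]
```

View pics/tz.png

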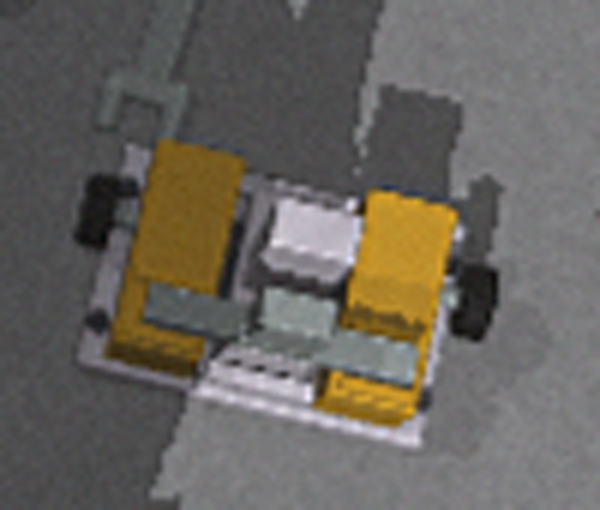

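View pics/sz.png

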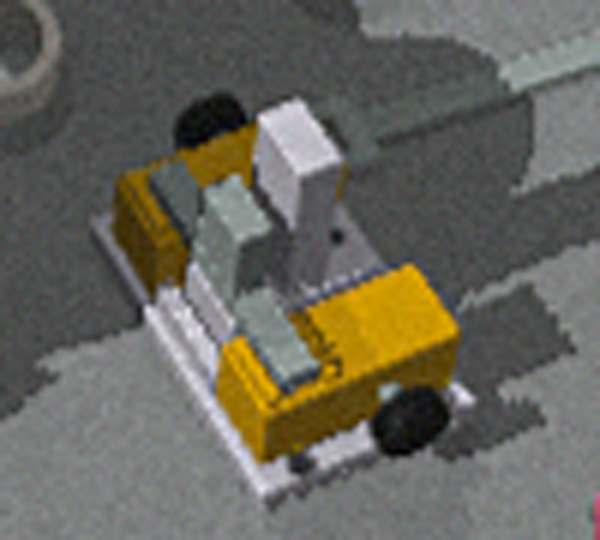

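View pics/wrist0.png

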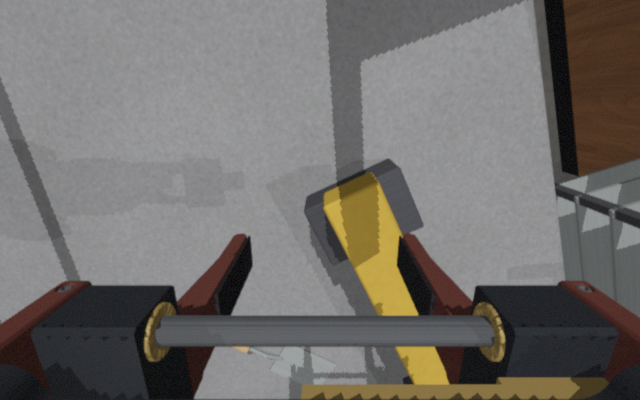

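The top view confirms the grey-green keeper lying across both yellow housings on the robot side, with the block's stem just behind it. Next I'll measure the seat, stem, keeper tab and rest from heights.

```bash
cat > meas.py <<'E'
from h import *
def rect(q):
    r=cv2.minAreaRect((q[:,:2]*1000).astype(np.float32)); return np.round(r[0],1),np.round(r[1],1),round(r[2],1),len(q)
if __name__=="__main__":
  d=pickle.load(open("im0.pkl","rb"))
  for n in ("top","side"):
    im=d[n];P=pts(im);hsv=cv2.cvtColor(im["frame"],cv2.COLOR_BGR2HSV)
    ROI=(abs(P[...,0]-0.53)<.12)&(abs(P[...,1]+.155)<.12)
    yel=(hsv[...,0]>15)&(hsv[...,0]<32)&(hsv[...,1]>140)
    m=ROI&yel&(abs(P[...,2]-.055)<.006)
    c,l,st,ce=cv2.connectedComponentsWithStats(m.astype(np.uint8))
    print(n,"seat yellow",rect(P[m]),P[m][:,2].mean())
    for i in range(1,c):
        if st[i,4]>30: print("  comp",rect(P[l==i]))
    for nm,a,b in (("stem",.126,.145),("tab",.098,.113)):
        m=ROI&(P[...,2]>a)&(P[...,2]<b); q=P[m]; print(nm,rect(q),np.median(q,0))
    m=ROI&~yel&(abs(P[...,2]-.067)<.004); print("bar",rect(P[m]))
    R2=(abs(P[...,0]-0.556)<.1)&(abs(P[...,1]-.153)<.1)
    m=R2&(abs(P[...,2]-.07)<.005); print("rest",rect(P[m]),P[m][:,2].mean())
    m=R2&(abs(P[...,2]-.008)<.003)&(abs(P[...,0]-.556)<.07)&(abs(P[...,1]-.153)<.07); print("restplate",rect(P[m]))
  P=pts(d["top"])
  for nm,u,v in (("tape",300,200),("jar",308,120),("tub",473,215),("knob",307,239),("wr",365,150),("sq",250,135)): print(nm,P[v,u])
E
python3 meas.py
```

```text
top seat yellow (array([ 539.9, -177.6]), array([127.3,  91.7]), 76.9, 811) 0.056296662361619856
  comp (array([ 549.3, -133.7]), array([37.4, 90.2]), 76.6, 414)
  comp (array([ 529.7, -221.2]), array([37.8, 91.7]), 77.1, 397)
stem (array([ 539.6, -177.4]), array([33.9, 20.6]), 76.9, 139) [ 0.53874664 -0.17710629  0.13608055]
tab (array([ 525.6, -174.2]), array([33.8, 42.2]), 77.3, 124) [ 0.51448977 -0.1729933   0.10726723]
bar (array([ 522.8, -176. ]), array([111.9,  37.7]), 77.1, 224)
rest (array([569.2, 163.4]), array([84.5, 28.8]), 6.3, 373) 0.07122652653067678
restplate (array([554.7, 151.4]), array([135.6, 139.3]), 88.5, 568)
side seat yellow (array([ 536.1, -182.2]), array([141.8,  92. ]), 77.3, 552) 0.056089304130401
  comp (array([ 552. , -125.5]), array([34.9, 24.2]), 44.8, 71)
  comp (array([ 506.9, -129.5]), array([46.9, 13.9]), 83.9, 56)
  comp (array([ 527.2, -221.9]), array([39.5, 91.8]), 77.8, 411)
stem (array([ 537.5, -177.8]), array([37.7, 21. ]), 77.9, 138) [ 0.53518733 -0.18107403  0.13588822]
tab (array([ 523.5, -176.3]), array([34.9, 44.3]), 80.4, 152) [ 0.51377272 -0.17752747  0.10735654]
bar (array([ 523. , -176.2]), array([114.5,  42.6]), 76.0, 200)
rest (array([567. , 163.1]), array([88.2, 33.3]), 3.0, 247) 0.07104905133978594
restplate (array([555.4, 152.8]), array([137.6, 139.3]), 89.3, 354)
tape [0.53496984 0.02799552 0.0012197 ]
jar [0.71609908 0.00891563 0.1007573 ]
tub [ 0.4970851  -0.40646973  0.03786385]
knob [0.42861885 0.00603178 0.04601944]
wr [ 0.67317794 -0.14161626  0.00518388]
sq [0.70333626 0.16376796 0.02310395]
```

Height-checked results:
- **Seat:** about (0.539, -0.178), yaw -13°. Housings are 37.5 x 91 mm at z 0.056, 89.6 mm apart.
- **Stem top:** z 0.136.
- **Keeper tab:** on the seat's x = -27 line, z 0.107.
- **Rest:** (0.569, 0.163), yaw about 6°, 84.5 x 28.8 mm at z 0.071.

All of these match the given sizes. The 9 mm gap to the stem is too small for a finger, so I'll grip the tab across its 30 mm width, with the jaws along the seat's y.

```bash
cat > p.py <<'E'
from bench import *
from h import *
from scipy.spatial.transform import Rotation as Ro
SC=np.array([.539,-.178,0]);SY=np.radians(-13.0)
RC=np.array([.5685,.1633,0]);RY=np.radians(5.8)
Rs=Ro.from_euler('z',SY)
def quat(R): x,y,z,w=R.as_quat(); return np.array([w,x,y,z])
def down(yaw): # tool y along +-(yaw) y axis
    return Ro.from_euler('z',yaw)*Ro.from_euler('x',np.pi)   # tool x=+x', y=-y', z=down
def ori(yaw):
    best=None
    for k in(0,np.pi):
        R=down(yaw+k); q=quat(R); j=inverse_kinematics(best_p,q)
        if j is not None and (best is None or abs(j[5])<abs(best[1][5])): best=(R,j)
    return best
E
python3 - <<'E'
import p; from p import *
t=SC+Rs.apply([-.027,0,0]); 
for yaw,pos in((SY,t+[0,0,.2]),(RY,RC+[0,0,.2])):
    for k in (0,np.pi):
        j=inverse_kinematics(pos,quat(down(yaw+k))); print(k,None if j is None else np.round(j,2))
R=down(SY);print(t)
import sys
js=[inverse_kinematics(t+[0,0,.2],quat(down(SY+k))) for k in(0,np.pi)]
k=int(np.argmin([9 if j is None else abs(j[5]) for j in js]))*np.pi
move_to(t+[0,0,.2],quat(down(SY+k)));print(state()["time"])
im=get_image("wrist");cv2.imwrite("pics/w1.png",im["frame"]);pickle.dump(im,open("w1.pkl","wb"))
print(proj(im,SC+Rs.apply([-.027,.015,.107])),proj(im,SC+Rs.apply([-.027,-.015,.107])),proj(im,SC+[0,0,.135]), k)
E
```

```text
0 [-0.39 -0.07  1.45 -0.    1.76  1.41]
3.141592653589793 [-0.39 -0.07  1.45  0.    1.76 -1.73]
0 [ 0.22  0.06  1.31 -0.    1.76  1.69]
3.141592653589793 [ 0.22  0.06  1.31  0.    1.76 -1.45]
[ 0.51269201 -0.17192632  0.        ]
2.9833
(np.float64(308.0162845162685), np.float64(204.44856420621105)) (np.float64(342.42354708215345), np.float64(204.47135793229933)) (np.float64(325.3829391966121), np.float64(182.61694537920175)) 0.0
```

View pics/w1.png

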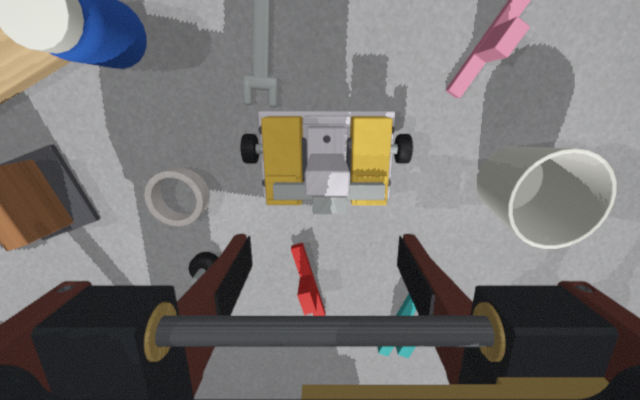

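In the wrist view the keeper tab sits at (325,204), exactly as predicted, and the seat is square to the gripper. I'll pick it up now.

```bash
python3 - <<'E'
from p import *
t=SC+Rs.apply([-.027,0,0])
move_l(t+[0,0,.12],.15);move_l(t+[0,0,.0815],.06)
print(state()["ft_force"]); close(); s=state();print(s["time"],s["finger_gap"],s["ft_force"],s["ee_pos"])
im=get_image("wrist");cv2.imwrite("pics/w2.png",im["frame"])
if .025<s["finger_gap"]<.035:
    move_l(t+[0,0,.13],.08); s=state();print(s["time"],s["finger_gap"],s["ft_force"])
    move_l(t+[0,0,.20],.2)
    im=get_image("wrist");cv2.imwrite("pics/w3.png",im["frame"])
    im=get_image("side");cv2.imwrite("pics/s3.png",im["frame"][120:300,200:480].repeat(2,0).repeat(2,1))
E
```

```text
[-0.03510538  0.33529106  0.25226827]
5.4333 0.029718110525948253 [-1.08889229 -2.09028267  0.601157  ] [ 0.51263652 -0.17213308  0.08150162]
6.2417 0.0299462876854876 [ 0.21814663  0.02004487 -1.93904537]
```

View pics/w3.png

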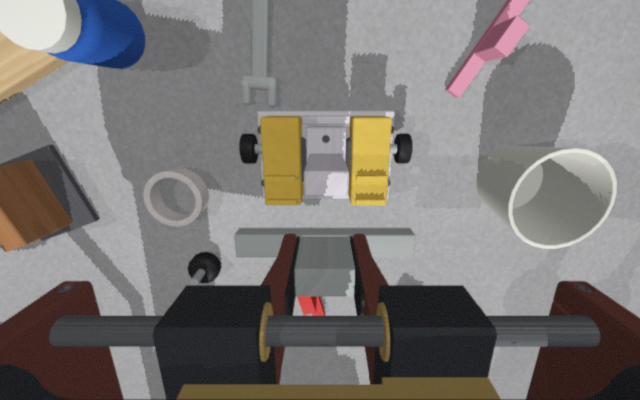

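View pics/s3.png

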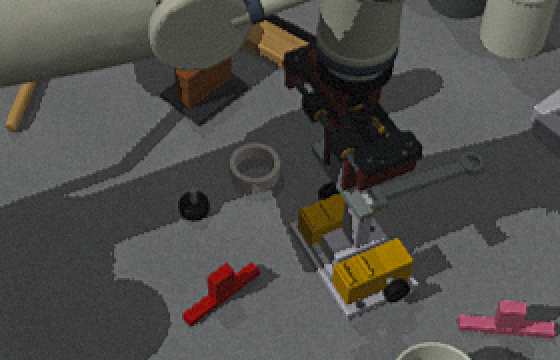

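In the wrist view the keeper hangs level and centred between the fingers (bar at columns 236–414, row 243). I'll carry it to the rest and check the alignment there from above.

```bash
python3 - <<'E'
from p import *
from meas import rect
move_to(RC+[0,0,.20],quat(down(RY)))
im=get_image("wrist");cv2.imwrite("pics/w4.png",im["frame"])
P=pts(im);m=(abs(P[...,2]-.071)<.004)&(abs(P[...,0]-.57)<.09)&(abs(P[...,1]-.163)<.06)
print(state()["time"],rect(P[m]))
for x in(-.042,.042):
  for y in (-.014,.014): print(np.round(proj(im,RC+Ro.from_euler('z',RY).apply([x,y,.07]))))
E
```

```text
8.175 (array([570.1, 162.6]), array([78.3, 27.9]), 6.4, 2184)
[337. 231.]
[310. 231.]
[338. 150.]
[308. 150.]
```

View pics/w4.png

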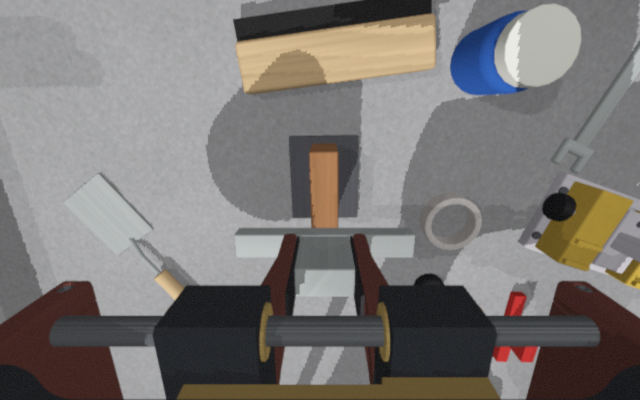

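The wooden wall top lies at columns 310–339, rows 145–230. That is centred under the gripper and square to the held bar, so I'll lower until I feel contact.

```bash
python3 - <<'E'
from p import *
g=RC+[.002,0,0]
move_l(g+[0,0,.115],.12);move_l(g+[0,0,.0985],.05);hold(.1)
f0=state()["ft_force"][2];z=.0985
while z>.0945:
    z-=.0005;move_l(g+[0,0,z],.02);hold(.05)
    f=state()["ft_force"][2]
    if f-f0>1.0: break
print(z,f0,f,state()["time"])
gripper_open();hold(.2);print(state()["finger_gap"],state()["time"])
move_l(g+[0,0,.13],.06);move_l(g+[0,0,.24],.2)
d={n:get_image(n) for n in("side","top","wrist")};pickle.dump(d,open("im5.pkl","wb"))
cv2.imwrite("pics/w5.png",d["wrist"]["frame"])
cv2.imwrite("pics/s5.png",cv2.resize(d["side"]["frame"][110:210,220:380],None,fx=4,fy=4))
print(state()["time"])
E
```

```text
0.096 -1.2744690745976817 1.3813070086514976 11.1167
0.08771858381335543 12.325
13.8917
```

View pics/w5.png

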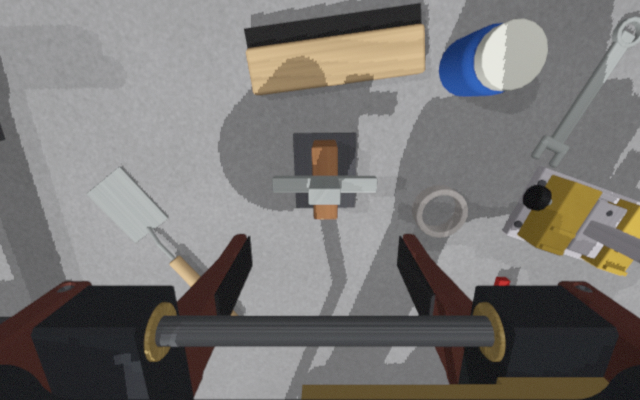

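View pics/s5.png

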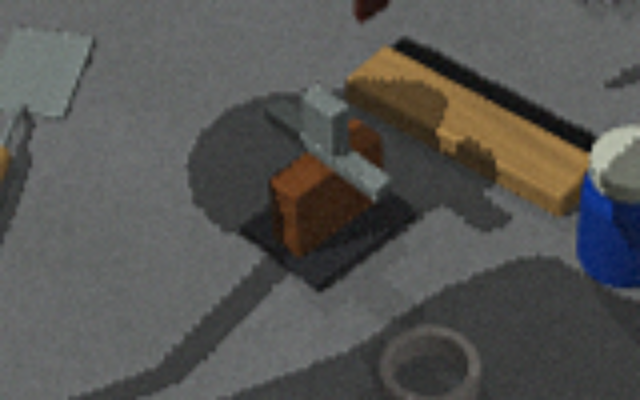

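The keeper lies level across the wall: bar centre at column 325, wall centre at column 325, and the side view shows it upright. Next is the block. I'll refine the stem position with the wrist view and grip it across its 34 mm width, jaws along the seat's y.

```bash
python3 - <<'E'
from p import *
from meas import rect
move_to(SC+Rs.apply([-.02,0,.22]),quat(down(SY)))
im=get_image("wrist");cv2.imwrite("pics/w6.png",im["frame"]);P=pts(im)
ROI=(np.hypot(P[...,0]-.539,P[...,1]+.178)<.07)
m=ROI&(P[...,2]>.129)&(P[...,2]<.142);q=P[m];r=rect(q);print("stem",r,np.median(q[:,2]))
c=Rs.inv().apply(np.array([r[0][0]/1e3,r[0][1]/1e3,0])-SC);print("stem centre in assumed seat frame",c)
hsv=cv2.cvtColor(im["frame"],cv2.COLOR_BGR2HSV)
m=ROI&(hsv[...,0]>15)&(hsv[...,0]<32)&(hsv[...,1]>140)&(abs(P[...,2]-.055)<.008)
r=rect(P[m]);print("yellow",r, Rs.inv().apply(np.array([r[0][0]/1e3,r[0][1]/1e3,0])-SC))
print(state()["time"])
E
```

```text
stem (array([ 538.3, -179.1]), array([33.6, 19.4]), 76.9, 975) 0.1351625914972845
stem centre in assumed seat frame [-0.00043461 -0.00122927  0.        ]
yellow (array([ 538.7, -178.8]), array([126.2,  87.5]), 77.0, 5401) [-0.00011235 -0.00084698  0.        ]
15.225
```

View pics/w6.png

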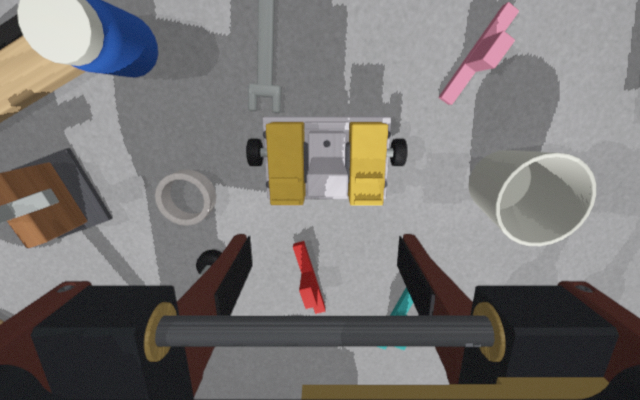

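The stem is undisturbed at (328,165), 33.6 x 19.4 mm at z 0.135. The three views agree to about 1.5 mm, so I'll use (0.5386, -0.1788).

```bash
sed -i 's/^SC=.*/SC=np.array([.5386,-.1788,0]);SY=np.radians(-13.0)/' p.py; sed -i '/^SC=/s/;SY.*/;SY=np.radians(-13.0)/' p.py
python3 - <<'E'
from p import *
move_l(SC+[0,0,.16],.15);move_l(SC+[0,0,.101],.06);hold(.1)
print(state()["ft_force"]);close();hold(.2);s=state()
print(s["time"],s["finger_gap"],Rs.inv().apply(s["ft_force"]),Rs.inv().apply(s["moment"]),Rs.inv().apply(s["ee_pos"]-SC))
im=get_image("side");cv2.imwrite("pics/s7.png",cv2.resize(im["frame"][150:290,300:460],None,fx=4,fy=4))
E
```

```text
[0.20176528 0.22788186 0.32796384]
18.1083 0.033457104745126316 [ 0.401719   -2.13959379 -0.832968  ] [-0.33527021  0.14578986  0.08752686] [-2.37978285e-06 -2.44535957e-04  1.01010483e-01]
```

View pics/s7.png

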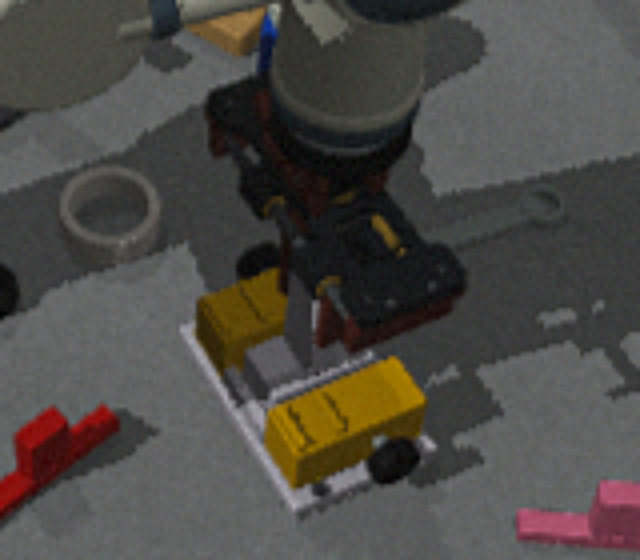

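The block is gripped with a 33.5 mm gap and only 2 N of side load. First swing: left by 0.12 rad, pivoting on the +y jaw.

```bash
cat >> p.py <<'E'
def block_pose(th,h):
    """th>0 leans to seat +y; h rise of block centreline at the noses -> TCP pose"""
    R=Ro.from_euler('x',-th)
    o=np.array([0,0,.033])-R.apply([0,0,.018-h])
    t=o+R.apply([0,0,.086])
    return SC+Rs.apply(t), quat(Rs*R*Ro.from_euler('x',np.pi))
def swing(th,h,speed=.02):
    p,q=block_pose(th,h); move_l(p,speed,q)
    s=state(); w,x,y,z=s["ee_rot"]; zt=-(Rs.inv()*Ro.from_quat([x,y,z,w])).apply([0,0,1])
    print(round(s["time"],2),th,h,"F",np.round(Rs.inv().apply(s["ft_force"]),1),"M",np.round(Rs.inv().apply(s["moment"]),2),"gap",round(s["finger_gap"],4),"tilt",np.round(zt[:2],3),"tcp",np.round(Rs.inv().apply(s["ee_pos"]-SC),4))
E
python3 - <<'E'
from p import *
swing(.04,.0008);swing(.08,.0016);swing(.12,.0024)
d={n:get_image(n) for n in("wrist","side","top")};pickle.dump(d,open("im8.pkl","wb"))
cv2.imwrite("pics/s8.png",cv2.resize(d["side"]["frame"][150:290,300:460],None,fx=4,fy=4))
cv2.imwrite("pics/w8.png",d["wrist"]["frame"])
E
```

```text
18.45 0.04 0.0008 F [ 0.5 -1.4 -0.1] M [-0.16  0.06 -0.04] gap 0.0341 tilt [0.   0.04] tcp [-0.      0.0031  0.1017]
18.74 0.08 0.0016 F [ 0.2 -0.7 -0.8] M [ 0.2   0.08 -0.07] gap 0.0337 tilt [0.    0.079] tcp [-0.      0.0057  0.1022]
19.03 0.12 0.0024 F [ 0.1 -2.3 -1.2] M [0.23 0.05 0.01] gap 0.0341 tilt [0.    0.119] tcp [-1.000e-04  8.300e-03  1.027e-01]
```

View pics/s8.png

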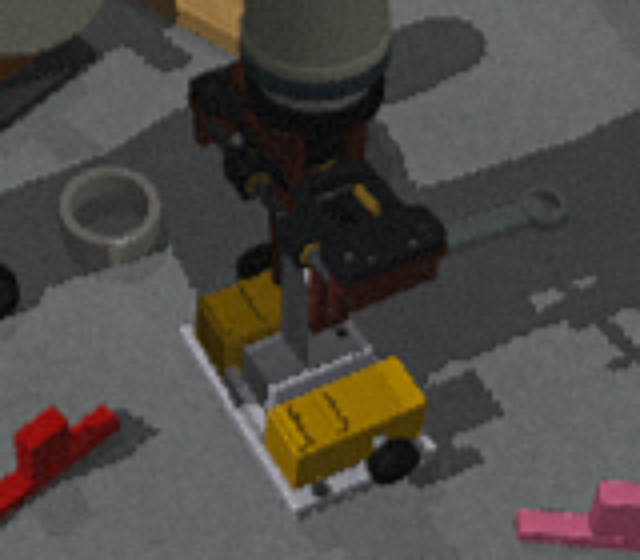

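View pics/w8.png

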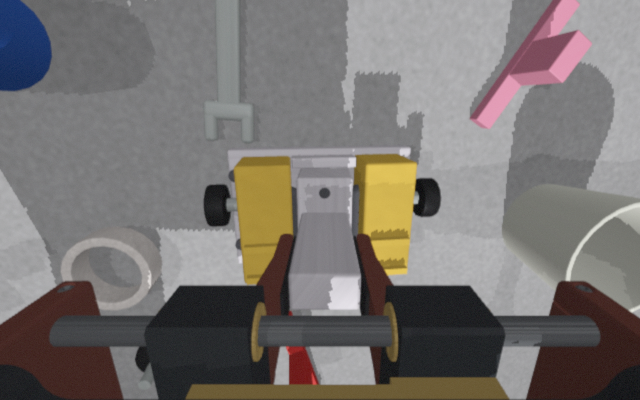

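The wrist view shows the stem tilted with the tool, and the foot's top face at (325,193) between the housings. I'll check its real tilt from depth, using a plane fit, before swinging back.

```bash
python3 - <<'E'
from h import *
from scipy.spatial.transform import Rotation as Ro
d=pickle.load(open("im8.pkl","rb"));Rs=Ro.from_euler('z',np.radians(-13))
P=pts(d["wrist"])
for a in ((172,208,304,348),(222,270,302,350)):
    q=P[a[0]:a[1],a[2]:a[3]].reshape(-1,3)-[.5386,-.1788,0]; q=Rs.inv().apply(q)
    print(np.round(q.min(0),3),np.round(np.median(q,0),3),np.round(q.max(0),3))
    q=q[abs(q[:,2]-np.median(q[:,2]))<.004]
    c=np.linalg.lstsq(np.c_[q[:,:2],np.ones(len(q))],q[:,2],rcond=None)[0];print(len(q),"dz/dx,dz/dy",np.round(c,3))
E
```

```text
[ 0.012 -0.017  0.032] [0.026 0.001 0.053] [0.084 0.027 0.256]
1357 dz/dx,dz/dy [-0.039 -0.112  0.055]
[ 0.008 -0.012  0.071] [0.009 0.008 0.108] [0.084 0.027 0.256]
311 dz/dx,dz/dy [0.626 0.018 0.102]
```

The foot's top slopes -0.112 per unit y, so the block really leans about 0.11 rad to +y, with its centre up about 2 mm as planned. I'll continue with alternating swings, a little higher each time.

```bash
python3 - <<'E'
from p import *
import sys
th,h=.12,.0024
for k in range(2):
    t1=-.12 if k%2==0 else .12
    for i in range(1,4): swing(th+(t1-th)*i/3,h+.0048*i/3)
    th,h=t1,h+.0048
    im=get_image("wrist");pickle.dump(im,open(f"w9_{k}.pkl","wb"));cv2.imwrite(f"pics/w9_{k}.png",im["frame"])
    P=pts(im);q=Rs.inv().apply(P[150:270,280:370].reshape(-1,3)-SC)
    q=q[(abs(q[:,0]-.024)<.008)&(abs(q[:,1])<.014)&(q[:,2]>.04)&(q[:,2]<.085)]
    for _ in range(3):
        c=np.linalg.lstsq(np.c_[q[:,:2],np.ones(len(q))],q[:,2],rcond=None)[0];q=q[abs(q@[-c[0],-c[1],1]-c[2])<.003]
    print("foot top plane",len(q),np.round(c,3))
E
```

```text
19.62 0.039999999999999994 0.004 F [ 2.6 -0.8 -8.9] M [-0.38 -0.53  0.08] gap 0.0337 tilt [0.001 0.04 ] tcp [-0.0002  0.0026  0.104 ]
20.07 -0.04000000000000001 0.005599999999999999 F [  3.5  -0.7 -12.2] M [-0.81 -0.74  0.09] gap 0.034 tilt [ 0.001 -0.039] tcp [-0.0002 -0.003   0.1056]
20.53 -0.12 0.0072 F [  2.9  -0.5 -15.3] M [-1.16 -0.7   0.03] gap 0.0338 tilt [ 0.001 -0.119] tcp [-0.0003 -0.009   0.1068]
foot top plane 858 [0.002 0.116 0.058]
21.05 -0.039999999999999994 0.008799999999999999 F [  4.4  -3.6 -19.5] M [-0.9  -0.91 -0.14] gap 0.0338 tilt [ 0.001 -0.039] tcp [-0.0004 -0.0028  0.1088]
21.52 0.04000000000000001 0.0104 F [  4.3  -3.9 -18.7] M [-0.56 -0.99 -0.03] gap 0.0337 tilt [0.001 0.041] tcp [-0.0004  0.0034  0.1103]
21.99 0.12 0.012 F [  5.   -5.5 -18.9] M [-0.25 -1.02  0.08] gap 0.0337 tilt [0.001 0.12 ] tcp [-0.0005  0.0098  0.1113]
foot top plane 854 [ 0.007 -0.117  0.062]
```

View pics/w9_0.png

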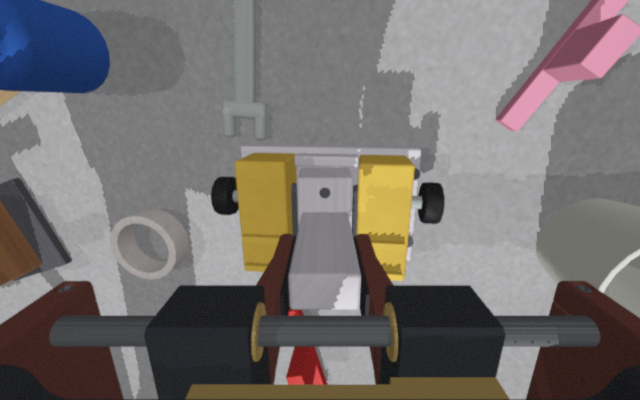

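The block follows: plane-fit tilts of -0.116 and then +0.117, foot top at 0.058 and then 0.062, and a pull under 20 N. I'll carry on until it works free, then lift.

```bash
python3 - <<'E'
from p import *
th,h=.12,.012
for k,t1 in enumerate((-.12,.12,-.10)):
    for i in range(1,4): swing(th+(t1-th)*i/3,h+.0048*i/3)
    th,h=t1,h+.0048
for i in range(1,4): swing(th*(1-i/3),h+.004*i/3)
h+=.004
swing(0,.045,.04); swing(0,.063,.04); hold(.5); swing(0,.063)
d={n:get_image(n) for n in("wrist","side","top")};pickle.dump(d,open("im10.pkl","wb"))
cv2.imwrite("pics/s10.png",cv2.resize(d["side"]["frame"][110:290,220:460],None,fx=3,fy=3))
cv2.imwrite("pics/w10.png",d["wrist"]["frame"]);cv2.imwrite("pics/t10.png",d["top"]["frame"])
P=pts(d["wrist"]);q=Rs.inv().apply(P[130:290,280:370].reshape(-1,3)-SC)
q=q[(abs(q[:,0]-.024)<.008)&(abs(q[:,1])<.014)&(q[:,2]>.08)&(q[:,2]<.14)]
for _ in range(3):
    c=np.linalg.lstsq(np.c_[q[:,:2],np.ones(len(q))],q[:,2],rcond=None)[0];q=q[abs(q@[-c[0],-c[1],1]-c[2])<.003]
print("foot top plane",len(q),np.round(c,3))
E
```

```text
22.52 0.039999999999999994 0.013600000000000001 F [  4.   -3.1 -21.9] M [-0.66 -0.82  0.15] gap 0.034 tilt [0.002 0.04 ] tcp [-0.0006  0.0034  0.1133]
23.02 -0.04000000000000001 0.0152 F [  3.8  -1.9 -26.3] M [-1.05 -0.79  0.06] gap 0.0341 tilt [ 0.002 -0.04 ] tcp [-0.0006 -0.0032  0.1149]
23.51 -0.12 0.0168 F [  2.6  -0.6 -25.8] M [-1.12 -0.57  0.01] gap 0.0338 tilt [ 0.002 -0.119] tcp [-0.0006 -0.0098  0.116 ]
24.01 -0.039999999999999994 0.0184 F [  2.9  -2.2 -26.3] M [-1.14 -0.61 -0.1 ] gap 0.0339 tilt [ 0.003 -0.038] tcp [-0.0008 -0.003   0.1181]
24.52 0.04000000000000001 0.019999999999999997 F [  1.8  -4.7 -25.3] M [-1.2  -0.52 -0.07] gap 0.0341 tilt [0.002 0.042] tcp [-0.0008  0.0037  0.1199]
25.03 0.12 0.021599999999999998 F [-0.8 -0.9  4.1] M [-0.38  0.63 -0.05] gap 0.0341 tilt [-0.006  0.12 ] tcp [0.0012 0.0113 0.1261]
25.52 0.04666666666666666 0.0232 F [-0.2 -1.9 -0.2] M [-0.35  0.02  0.01] gap 0.034 tilt [-0.002  0.047] tcp [0.0005 0.004  0.1249]
26.02 -0.026666666666666672 0.024799999999999996 F [-0.3 -0.2 -5.6] M [-0.06  0.12  0.01] gap 0.0338 tilt [ 0.001 -0.027] tcp [-
[... 287 characters left out ...]
04 -5.600e-03  1.288e-01]
27.18 -0.03333333333333334 0.029066666666666664 F [-0.4  0.3 -3.9] M [-0.09  0.15 -0.01] gap 0.0338 tilt [-0.    -0.034] tcp [ 1.000e-04 -2.800e-03  1.301e-01]
27.5 -0.0 0.030399999999999996 F [-0.6 -0.2 -5.2] M [-0.04  0.14  0.02] gap 0.0337 tilt [-0. -0.] tcp [0.     0.0003 0.1315]
28.02 0 0.045 F [ 0.5  0.5 -4.6] M [ 0.03  0.14 -0.02] gap 0.0338 tilt [-0.001  0.   ] tcp [ 2.000e-04 -1.000e-04  1.464e-01]
28.62 0 0.063 F [-0.1  0.4 -5.9] M [0.02 0.14 0.01] gap 0.0339 tilt [-0.  0.] tcp [ 1.000e-04 -0.000e+00  1.642e-01]
29.37 0 0.063 F [-0.1 -0.1 -4.5] M [-0.05  0.2  -0.01] gap 0.0339 tilt [-0.  0.] tcp [0.    0.    0.164]
foot top plane 844 [ 0.004 -0.006  0.114]
```

View pics/s10.png

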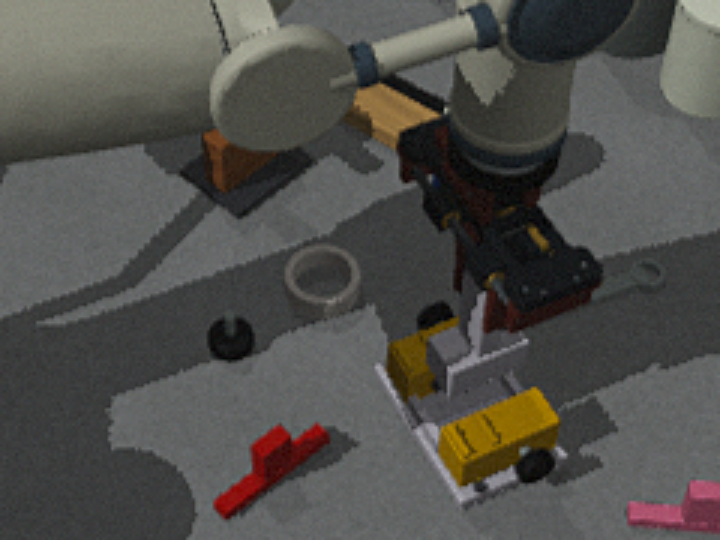

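View pics/w10.png

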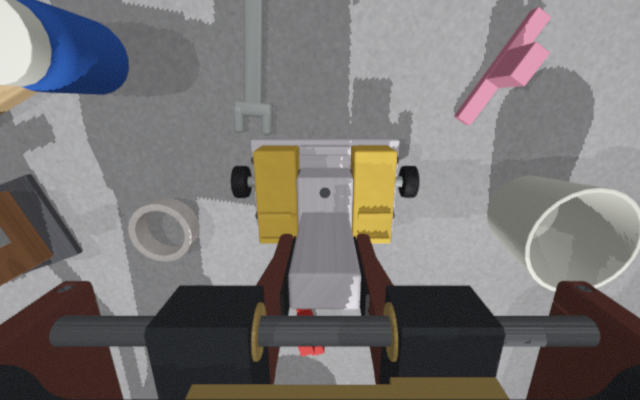

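View pics/t10.png

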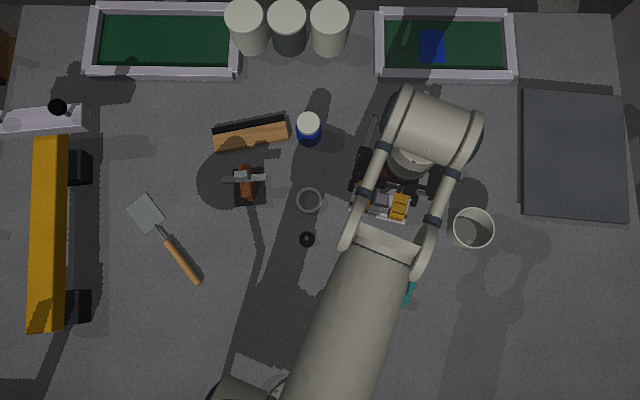

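The block is free and upright. Its foot-top plane tilts under 0.01 rad at z 0.114, so the underside is near 0.078. The top view shows the keeper still across the rest at (245,178). I'll check the keeper's pose from depth, then hand in.

```bash
python3 - <<'E'
from p import *
from meas import rect
d=pickle.load(open("im10.pkl","rb"));P=pts(d["top"])
m=(abs(P[...,0]-.569)<.08)&(abs(P[...,1]-.163)<.08)
hsv=cv2.cvtColor(d["top"]["frame"],cv2.COLOR_BGR2HSV)
b=m&(abs(P[...,2]-.082)<.004)&(hsv[...,1]<90);print("bar top",rect(P[b]),P[b][:,2].mean())
t=m&(P[...,2]>.116)&(P[...,2]<.128);print("tab top",rect(P[t]),P[t][:,2].mean())
d0=pickle.load(open("im0.pkl","rb"))
df=cv2.absdiff(d0["top"]["frame"],d["top"]["frame"]).max(2)
hold(.5);s=state();print(s["time"],s["finger_gap"],np.abs(s["dq"]).max(),s["ft_force"])
job_done()
E
```

```text
bar top (array([571.4, 164.7]), array([ 17.1, 112.4]), 5.8, 219) 0.0828568003721272
tab top (array([571.3, 164.6]), array([16.1, 29.2]), 5.7, 94) 0.12292588199575002
30.0167 0.03377607183980178 0.0022764562057942085 [-0.23655468 -0.04595718 -4.20406338]
the job is handed in; nothing more can be done
```

I laid the keeper across the rest, rocked the block free, and handed the job in at 30.0 s. The block was held upright over its seat; no verdict was reported.

- **Keeper:** gripped by its tab, laid across the wooden rest and released. The last depth check put it about 2–3 mm from the rest's centre and crosswise within about 1°. Its bar top was at z 0.083, which puts its underside near 0.071.
- **Block:** rocked left, right, left, right, left, right by about 0.1–0.12 rad, each time 4–5 mm higher. Depth plane fits on the first three swings showed +0.112, -0.116 and +0.117 rad. It came free on the fifth swing with a small jump: the tool rose about 3 mm above its target, and the pull reached about 26 N.
- **End state:** the block was held still with a 34 mm finger gap. It was upright within 0.01 rad and centred over the seat by tool position. Its underside was about 78 mm above the seat's origin, 23 mm above the housings. The load was 4.2 N, matching its weight.
- **Disagreements:** the cameras placed the seat up to about 4 mm apart, with the side view the furthest off. I used a centre within 1.5 mm of the top and wrist views. The pull of about 26 N was more than the "under 20 N" in the task notes, but well under the wrist limit.
- **Bystanders:** those visible in the last pictures look unmoved by eye. I did not measure them, and the arm hides part of the wrench in the top view.

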